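Put the press weight away, then jack the pressing board and hold it up

TASK

Lower (do not drop) the weight that stands on the pressing board of the mould press into the empty well that fits its size, then stand the jack on the table in front of the press with its saddle centred under the board's marked lift point, and let go of it. Pump the jack handle all the way down once, let it come right back up, then push it all the way down again and finish while still holding it down, so that the jack alone keeps the board raised. Leave everything else where it is.

Things in the scene. Friction and masses are not known exactly. Their poses are not given: they have to be found in the camera images.
- weight: The press weight to put away: plain steel disc 48 mm across and 28 mm high, 420 g nominal, with a thin neck (16 mm across) and a round knob on top (26 mm across, from 46 to 62 mm above its underside) to grip. Stands on the pressing board. Held by the knob it may swing askew if carried fast. Origin: centre of its underside, z up.
- well_small: Dark wooden block 84 x 84 x 22 mm, fixed, with a round well 40 mm across and 14 mm deep in its top; a smaller weight stands in it. The three well blocks stand in a row, their order varies. Origin: centre of the underside.
- well_mid: Same sort of block, fixed, well 54 mm across and 14 mm deep (floor 8 mm above the table, 4 mm chamfer at the mouth), empty: the own place of the press weight. Origin: centre of the underside, on the axis of the well.
- well_big: Same sort of block, fixed, well 70 mm across and 14 mm deep, empty: too large, not the weight's place. Origin: centre of the underside.
- press: Mould press, fixed: dark steel base (x -85 to 115 mm, 210 wide, 18 high), wooden mould on it from x -85, steel pressing board (x -100 to 90, 190 wide, top 75 mm above the table) hinged at its far edge. Front looks along -x. Origin: on the table near the base's centre. A tab 50 mm wide and 10 thick sticks out of the board's front to x = -145, with the lift point.
- lift_pad (a point): Marked lift point: centre of the lower face of the round pad (26 mm across) under the tab, at x = -125 mm, y = 0 of the press and 55 mm above the table while the board is down. From above it is marked by a round boss (18 mm across, 5 mm high) on the tab, whose top is 75 mm above the table. Axes as the press while the board is down; it rises with the board, which weighs on it with about 18 N.
- jack: Lever jack, loose, about 0.8 kg. Steel base plate x -135 to +95 mm, 70 wide, 8 thick. Origin: on the underside, under the grey pump block; x points from handle to saddle, z up. Pump block, to carry it by: x -20 to 20 mm, 30 wide (y), 8 to 80 high. Saddle at x = +75, y = 0; the handle lies over the -x side.
- saddle (a point): Centre of the top face of the jack's round saddle (32 mm across): 44 mm above the underside of the jack with the handle up; rises straight up by 56 mm per rad of the handle, 28 mm at full stroke. Axes as the jack.
- jack_handle (a joint): Pump handle in rad: 0 fully up, 0.5 fully down (at its stop). A spring and the load bring it back up when it is let go. It takes about 2 N at the pad to move it empty, about 13 N under the board; the saddle meets the lift pad at about 0.2.
- handle_pad (a point): Centre of the upper face of the handle's black rubber pad (42 mm long, 32 wide, 14 thick), where it is pushed down. Handle up: 99 mm above the table at x = -106 mm of the jack, sloping 0.5 rad up towards -x; fully down: level, 57 mm above the table at x = -120. It turns about a pin at x = -30, z = 50 mm of the jack.
- small_weight: Smaller steel weight, 34 mm across, 62 mm high with its knob, standing in the small well; leave alone. Origin: centre of the underside.
- paste_jar: Amber glass jar with a steel lid, 68 mm across, 70 mm high; leave alone. Origin: centre of the underside.
- brush: Brush with a wooden handle, 160 mm long, lying; leave alone. Origin: near its middle.
- ashtray: Black bowl 130 mm across, 32 mm high; leave alone. Origin: centre of the underside.
- mould_half: Loose wooden mould half 70 x 160 x 26 mm; leave alone. Origin: centre of the underside.
- ring_gauge: Steel ring 44 mm across, 24 mm hole, 20 mm high; leave alone. Origin: centre of the underside.
- tin: Aluminium tin 72 mm across, 50 mm high; leave alone. Origin: centre of the underside.

How it is judged:
By the outcome, as a careful person would: the job done as asked, in the order asked, and still so for the second after the job is handed in, while the arm keeps its last pose, push and grip.
It also fails if it takes over 72 s, if anything falls off the work surface, if the arm or the gripper's body presses on something with over 40 N, if the wrist force passes 120 N, or if a joint passes its speed limit or range.

ROBOT

A 7-joint arm with a two-finger parallel gripper is mounted at the origin on the work surface. World frame = base frame: x ahead of the robot, y to its left, z up, the work surface at z = 0. Lengths are in m, angles in rad, forces in N, time in s.
With the tool pointing down it reaches from about 0.4 to 0.875 m from the base axis. Payload 19.3 kg.
Tool frame: the origin (TCP) lies midway between the tips of the shut fingers; the grasp point (between the pads) lies bot.pinch_z behind it (bot.pinch_z is the distance from the TCP to the grasp point, in m); z points along the fingers, y is the line along which they close (so a half turn about z gives the same grasp; the last joint's range is limited). The gripper opens to 85 mm and grips with 20 to 120 N. Pads are 22 mm wide; open, the fingers measure 114 mm over their backs; the gripper's body (76 mm by 85 mm) begins 54 mm behind the grasp point. The pads swing forward as they close: fully open they stand 13 mm farther back than shut.
Start: joints at [1.058, 0.521, -0.036, 1.599, 0.021, 1.021, -0.113], TCP at [0.268, -0.565, 0.231] pointing down, gripper open.
Joint ranges: [-2.91, 2.91], [-0.3, 2.13], [-1.5, 1.42], [0.17, 2.43], [-1.26, 4.41], [0.16, 1.93], [-2.52, 2.52]. Speed limits (rad/s): [1.89, 1.89, 2.39, 2.39, 3.01, 3.01, 3.01].

INTERFACE

Orientations are given as [roll, pitch, yaw] about the fixed x, y, z axes, in that order (R = Rz(yaw) Ry(pitch) Rx(roll)).
In Python, from workcell import readout, grab_frame, camera_info, workorder, bot gives the robot as it stands. The module is installed in compiled form; this text tells all that it offers.
- The arm moves only by the tool drive_tool, never from a script. Its argument "targets" is a list of rows, each an object of numbers: "dx", "dy", "dz": the shift along the tool's x, y, z as a fraction of full scale; "yaw": the turn about the tool's z as a fraction of full scale; "fingers": the closure, from 0 (fully open) to 1 (shut). In form: [{"dx": .., "dy": .., "dz": .., "yaw": .., "fingers": ..}, ...]. A call has 1 to 20 rows; each row shifts and turns the commanded pose from where the row before left it, along the tool's axes as they then stand; what a row does not reach is not made up. Full scale, the value 1, is 0.1 m for a shift and 90 degrees for a turn. A row lasts 1/10 s, in which the tool goes at most 50 mm and 8.59 degrees, less where a joint would pass 70% of its speed; a pose out of reach is approached as far as the arm can. A call with a number of a shift or a turn outside -1 to 1 is refused whole. A call with a gripper value outside its range is refused whole. The fingers move at their own pace and stop on an object; "squeeze" is the grip in N (left out, the last holds). Time passes only in rows, so rows that do not move let the fingers close. It gives the time, the measured TCP pose, the force, the opening and the grip force at its end, in the units of the state.
- readout.observe(): the state, without advancing time (a new reading comes with each control period).
- grab_frame(name): name is "scene" or "top" or "wrist"; returns the picture (480x640x3 uint8, blue, green, red); there is no depth.
- camera_info(name): a dict with "fx", "fy", "cx", "cy" (pixels), "T" (4x4, takes a point from camera to world coordinates); the wrist camera has in their place "hand_eye" (4x4, takes a point from camera to tool coordinates, whose origin is the TCP and whose axes are the flange's). Camera axes: x right, y up, looking along -z (the intrinsics and any distortion apply to the point x, -y, -z); pixel columns grow to the right and rows downward; lengths in m; the calibration is good to about 2 mm. A picture is of the moment at which its call begins: read the wrist's pose just before it. camera_info takes no time and is no camera call.
- workorder.job_done(): hands the job in; it is judged then, once.
The state is a dict: "clock": time; "qpos": joint angles; "qd": joint speeds; "joint_efforts": joint torques, N m; "position": TCP position; "tool_rot": TCP orientation; "force": force on the tool from outside, world axes, zero at the start; "moment": the same for the moment, N m; "grip_width": finger opening in m; "finger_force": force on a finger pad.
Only numpy, scipy, OpenCV 4.12 (cv2) and the standard library are available. Lean on these libraries where they do the work, as an engineer would, in place of code of your own. Each camera call takes 0.05 s, during which the arm holds its last target. There are 200 camera calls.

## Working session

There is one attempt and no reset: what is moved stays moved. The work goes in short steps, Python scripts to look and compute and a tool call to move; the robot and the scene stay as the last step left them, time stands still between calls to the robot, and variables do not carry over. Pictures are saved under pics/ and viewed, at most 10 in all, crops included, and the job is handed in when it is done.

Besides the shell and the picture viewer there is one more tool, called after "Emit:" by a JSON object that holds its "name" and its "arguments", one argument or row to a line. drive_tool: Moves the arm, as the interface text tells. Shift numbers are shares of 0.1 m and turn numbers shares of 90 degrees, none past 1 either way. Its arguments: {"type":"object","properties":{"targets":{"type":"array","items":{"type":"object","properties":{"dx":{"type":"number","minimum":-1,"maximum":1},"dy":{"type":"number","minimum":-1,"maximum":1},"dz":{"type":"number","minimum":-1,"maximum":1},"yaw":{"type":"number","minimum":-1,"maximum":1},"fingers":{"type":"number"}}}},"squeeze":{"type":"number"}},"required":["targets"]}

```bash
mkdir -p pics; python3 - <<'E'
from workcell import readout, grab_frame, camera_info, bot
import cv2
s=readout.observe(); print(s); print(bot.pinch_z)
for n in ("scene","top"):
    cv2.imwrite(f"pics/{n}0.png",grab_frame(n)); print(n,camera_info(n))
print(camera_info("wrist"))
E
```

```text
{'clock': 0.0, 'qpos': array([ 1.05780472,  0.52201635, -0.03629005,  1.60000008,  0.0212024 ,
        1.02110649, -0.11281027]), 'qd': array([-0.00167096, -0.00070524, -0.00098512, -0.00089693, -0.00045026,
       -0.00098359, -0.00029969]), 'joint_efforts': array([ 1.47070237e-03, -9.27110767e+01,  1.98115312e+00, -3.69929767e+01,
        1.80377037e-02,  8.09501245e-03,  3.37025358e-05]), 'position': array([ 0.26759095, -0.56444471,  0.23072754]), 'tool_rot': array([-3.14045187e+00,  1.02717730e-04,  4.42740157e-01]), 'force': array([ 0.27782888, -0.38346076,  0.35347963]), 'moment': array([-0.0056898 , -0.02672396,  0.02716892]), 'finger_force': 0.0, 'grip_width': 0.08572251193551061}
0.0187
scene {'fx': 482.76861217012964, 'fy': 482.76861217012964, 'cx': 318.8059083569523, 'cy': 237.49150196215416, 'T': array([[-0.2757002 , -0.77551717,  0.56794588,  1.13367871],
       [ 0.96119123, -0.21624691,  0.17131461,  0.20517649],
       [-0.01004088,  0.59313607,  0.80503962,  0.97175177],
       [ 0.        ,  0.        ,  0.        ,  1.        ]])}
top {'fx': 510.1846087183613, 'fy': 510.1846087183613, 'cx': 324.2040584513918, 'cy': 236.78184579091166, 'T': array([[ 0.00428064,  0.97704804, -0.21297606,  0.23616968],
       [-0.99998954,  0.00383866, -0.00248874,  0.01715946],
       [-0.00161408,  0.21298449,  0.97705425,  1.53665474],
       [ 0.        ,  0.        ,  0.        ,  1.        ]])}
{'fx': 393.10013390567536, 'fy': 393.10013390567536, 'cx': 321.5669801618198, 'cy': 231.78638376202824, 'hand_eye': array([[-3.91567480e-04,  9.57647774e-01,  2.87941987e-01,
         7.29460592e-02],
       [ 9.99999903e-01,  4.33268668e-04, -8.10973548e-05,
         2.00304758e-03],
       [-2.02418942e-04,  2.87941928e-01, -9.57647850e-01,
        -1.42960569e-01],
       [ 0.00000000e+00,  0.00000000e+00,  0.00000000e+00,
         1.00000000e+00]])}
```

View pics/top0.png

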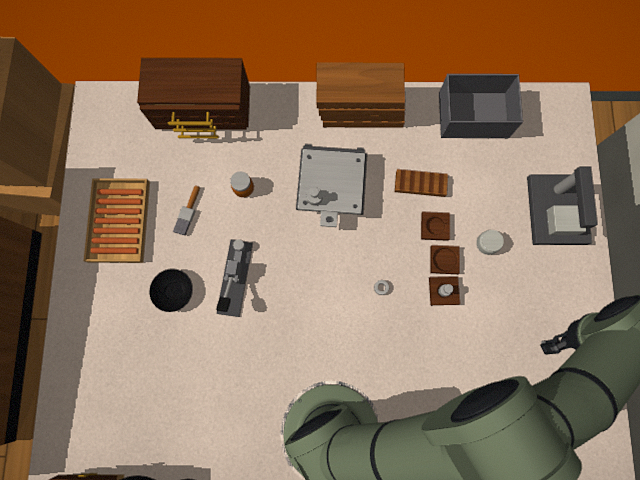

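View pics/scene0.png

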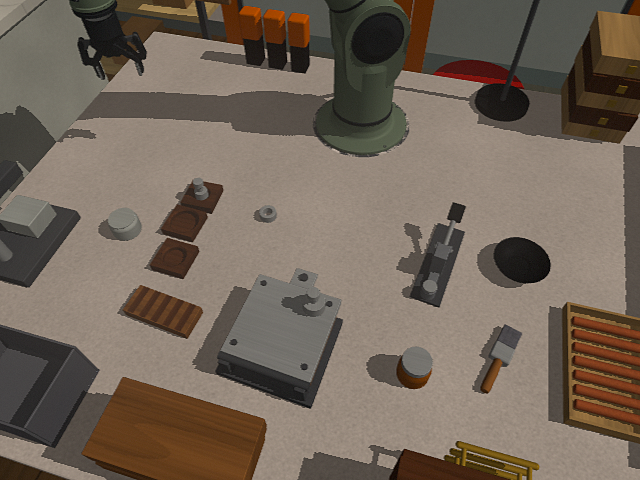

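The top view shows the press at about (332,182), with its tab at (329,218) and the weight near (318,197). The wells are at (436,225), (445,260) and (445,291, small and occupied), and the jack runs from saddle (238,244) to pad (224,303). Next I'll look at enlarged crops.

```bash
cat > h.py <<'E'
import numpy as np, cv2
from workcell import readout, grab_frame, camera_info
from scipy.spatial.transform import Rotation as R
def cam(n, st=None):
    c=camera_info(n)
    if n=="wrist":
        T=np.eye(4); T[:3,:3]=R.from_euler("xyz",st["tool_rot"]).as_matrix(); T[:3,3]=st["position"]
        c["T"]=T@c["hand_eye"]
    return c
def ray(c,u,v,z):
    d=c["T"][:3,:3]@np.array([(u-c["cx"])/c["fx"],-(v-c["cy"])/c["fy"],-1]); o=c["T"][:3,3]
    return o+d*(z-o[2])/d[2]
def proj(c,p):
    q=c["T"][:3,:3].T@(np.array(p)-c["T"][:3,3]); return np.array([c["cx"]-c["fx"]*q[0]/q[2], c["cy"]+c["fy"]*q[1]/q[2]])
def tile(im,u,v,w,h,k):
    return cv2.resize(im[v:v+h,u:u+w],None,fx=k,fy=k,interpolation=cv2.INTER_CUBIC)
E
python3 - <<'E'
from h import *
t=cv2.imread("pics/top0.png"); s=cv2.imread("pics/scene0.png")
a=np.hstack([tile(t,285,140,100,100,4),tile(t,200,230,100,100,4)])
b=np.hstack([tile(t,410,205,80,40,5)[:200],tile(t,410,240,80,40,5)[:200]])
cv2.imwrite("pics/c1.png",np.vstack([a,b]))
E
```

```text
(no output)
```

View pics/c1.png

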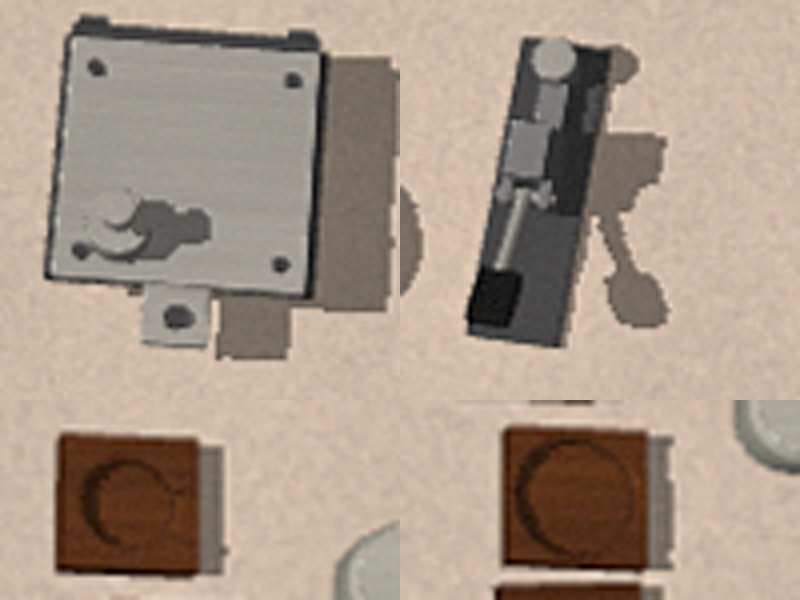

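```bash
python3 - <<'E'
from h import *
c=cam("top"); t=cv2.imread("pics/top0.png")
A=lambda x,y:(285+(x-2)/4,140+(y-2)/4); J=lambda x,y:(200+(x-402)/4,230+(y-2)/4)
P=lambda uv,z:ray(c,*uv,z)
bc=[P(A(*p),.075) for p in [(67,38),(322,52),(312,296),(48,275)]]
print("board",np.round(bc,4).tolist(),"sides",[round(np.linalg.norm(bc[i]-bc[i-1]),3) for i in range(4)])
m=np.mean(bc,0); f=(bc[0]+bc[1]-bc[2]-bc[3]); yaw=np.arctan2(f[1],f[0]); print("centre",m,"yaw",yaw)
R2=lambda y:np.array([[np.cos(y),-np.sin(y)],[np.sin(y),np.cos(y)]])
boss=P(A(179,316),.075); print("boss",boss,"pred",m[:2]+R2(yaw)@[-.12,0])
print("knob",P(A(115,207),.137))
jc=[P(J(*p),.008) for p in [(523,38),(611,50),(565,347),(467,335)]]
print("jack",np.round(jc,4).tolist(),[round(np.linalg.norm(jc[i]-jc[i-1]),3) for i in range(4)])
mj=np.mean(jc,0); f=(jc[0]+jc[1]-jc[2]-jc[3]); jy=np.arctan2(f[1],f[0]); print("jack org",mj[:2]+R2(jy)@[.02,0],"yaw",jy)
print("block",P(J(530,136),.08),"saddle",P(J(554,60),.044),"pad",P(J(493,297),.095))
g=cv2.cvtColor(t,cv2.COLOR_BGR2HSV); k=((g[...,0]<12)&(g[...,1]>140)&(g[...,2]<130)).astype(np.uint8)
k[:205]=0;k[310:]=0;k[:,:415]=0;k[:,470:]=0
for q in cv2.findContours(k,0,2)[0]:
    if cv2.contourArea(q)>200:
        r=cv2.minAreaRect(q); print(r,P(r[0],.022), P(r[0],.011))
E
```

```text
board [[0.8282, 0.092, 0.075], [0.8176, -0.1021, 0.075], [0.6258, -0.0922, 0.075], [0.6411, 0.1035, 0.075]] sides [np.float64(0.187), np.float64(0.194), np.float64(0.192), np.float64(0.196)]
centre [7.28193692e-01 2.99184839e-04 7.50000000e-02] yaw -0.05630300663712302
boss [0.61013249 0.00620725 0.075     ] pred [0.60838384 0.00705198]
knob [0.67458884 0.0526645  0.137     ]
jack [[0.5613, 0.309, 0.008], [0.5522, 0.2412, 0.008], [0.3271, 0.2676, 0.008], [0.3356, 0.3407, 0.008]] [np.float64(0.228), np.float64(0.068), np.float64(0.227), np.float64(0.074)]
jack org [0.46388881 0.28706655] yaw -0.12839576552851648
block [0.47361097 0.28700645 0.08      ] saddle [0.53694131 0.27821362 0.044     ] pad [0.35652394 0.30535022 0.095     ]
((443.85992431640625, 290.7587585449219), (28.19498634338379, 28.818769454956055), 86.42366790771484) [ 0.40371056 -0.33493295  0.022     ] [ 0.4049273  -0.33748998  0.011     ]
((444.5, 259.5), (27.0, 27.0), 90.0) [ 0.49780772 -0.34115223  0.022     ] [ 0.49970784 -0.34375443  0.011     ]
((435.0, 225.5), (27.0, 28.0), 90.0) [ 0.60290176 -0.31699816  0.022     ] [ 0.6055651  -0.31942494  0.011     ]
```

Emit:
{"name": "drive_tool", "arguments": {
  "targets": [
    {"dx":0.34,"dy":-0.066,"dz":0.067,"fingers":0},
    {"dx":0.34,"dy":-0.066,"dz":0.067},
    {"dx":0.34,"dy":-0.066,"dz":0.067},
    {"dx":0.34,"dy":-0.066,"dz":0.067},
    {"dx":0.34,"dy":-0.066,"dz":0.067},
    {"dx":0.34,"dy":-0.066,"dz":0.067},
    {"dx":0.34,"dy":-0.066,"dz":0.067},
    {"dx":0.34,"dy":-0.066,"dz":0.067},
    {"dx":0.34,"dy":-0.066,"dz":0.067},
    {"dx":0.34,"dy":-0.066,"dz":0.067},
    {"dx":0.34,"dy":-0.066,"dz":0.067},
    {"dx":0.34,"dy":-0.066,"dz":0.067},
    {},
    {}
  ]
}}

```text
invalid input
```

```bash
python3 - <<'E'
from h import *
st=readout.observe(); im=grab_frame("wrist"); cv2.imwrite("pics/w1.png",im); np.save("w1.npy",np.r_[st["position"],st["tool_rot"]]); print(st["position"],st["tool_rot"],st["qpos"])
c=cam("wrist",st); print(proj(c,[.603,-.317,.022]))
E
```

```text
[ 0.2676627  -0.56446918  0.23080741] [-3.14061557e+00  5.54962276e-05  4.42811617e-01] [ 1.05777359  0.52193623 -0.03633609  1.599915    0.02119077  1.0211046
 -0.11280219]
[ 187.47191791 -460.86290464]
```

View pics/w1.png

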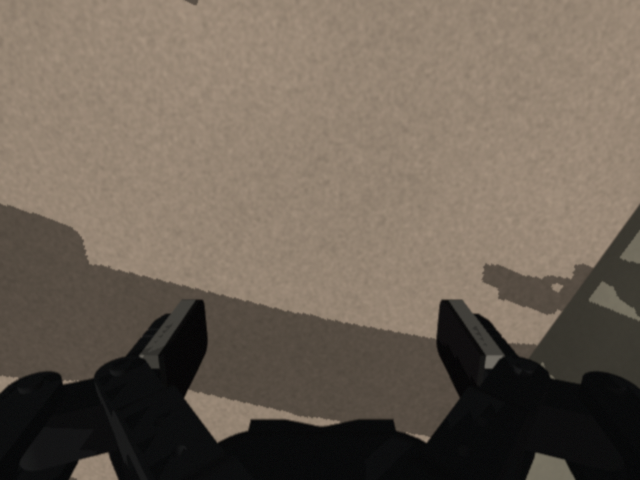

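The move was refused, so this wrist picture shows only bare table, with the fingers at rows 300-480. I'll send it again with every field filled in.

Emit:
{"name": "drive_tool", "arguments": {
  "targets": [
    {"dx":0.34,"dy":-0.066,"dz":0.067,"yaw":0,"fingers":0},
    {"dx":0.34,"dy":-0.066,"dz":0.067,"yaw":0,"fingers":0},
    {"dx":0.34,"dy":-0.066,"dz":0.067,"yaw":0,"fingers":0},
    {"dx":0.34,"dy":-0.066,"dz":0.067,"yaw":0,"fingers":0},
    {"dx":0.34,"dy":-0.066,"dz":0.067,"yaw":0,"fingers":0},
    {"dx":0.34,"dy":-0.066,"dz":0.067,"yaw":0,"fingers":0},
    {"dx":0.34,"dy":-0.066,"dz":0.067,"yaw":0,"fingers":0},
    {"dx":0.34,"dy":-0.066,"dz":0.067,"yaw":0,"fingers":0},
    {"dx":0.34,"dy":-0.066,"dz":0.067,"yaw":0,"fingers":0},
    {"dx":0.34,"dy":-0.066,"dz":0.067,"yaw":0,"fingers":0},
    {"dx":0.34,"dy":-0.066,"dz":0.067,"yaw":0,"fingers":0},
    {"dx":0.34,"dy":-0.066,"dz":0.067,"yaw":0,"fingers":0},
    {"dx":0,"dy":0,"dz":0,"yaw":0,"fingers":0}
  ],
  "squeeze": 60
}}

```text
clock: 1.45
position: [0.6058, -0.3133, 0.1493]
tool_rot: [-3.139, -0.001, 0.449]
force: [-0.5, 0.3, -0.0]
grip_width: 0.0855
finger_force: 0.0
```

```bash
python3 - <<'E'
from h import *
st=readout.observe(); im=grab_frame("wrist"); cv2.imwrite("pics/w2.png",im); np.save("w2.npy",np.r_[st["position"],st["tool_rot"]]); print(st["position"],st["tool_rot"],st["qpos"],st["clock"])
c=cam("wrist",st); print(proj(c,[.603,-.317,.022]))
g=cv2.cvtColor(im,cv2.COLOR_BGR2HSV); k=((g[...,0]<14)&(g[...,1]>120)).astype(np.uint8)
for q in cv2.findContours(k,0,2)[0]:
    if cv2.contourArea(q)>2000:
        r=cv2.minAreaRect(q); print(r,ray(c,*r[0],.022))
E
```

```text
[ 0.6057943  -0.31326372  0.14930151] [-3.13882408e+00 -1.34591561e-03  4.48516095e-01] [ 0.4358924   0.69834897 -0.07140159  1.5023163   0.05312971  0.94398924
 -0.77234475] 1.45
[322.24032018 226.41493426]
((281.4970703125, 374.4307861328125), (108.40442657470703, 182.4479522705078), 31.246931076049805) [ 0.47707055 -0.34119081  0.022     ]
((330.6414489746094, 221.50267028808594), (119.12325286865234, 117.22503662109375), 27.645973205566406) [ 0.60887388 -0.32081352  0.022     ]
((431.6000061035156, 42.20000076293945), (102.39998626708984, 127.99999237060547), 36.869895935058594) [ 0.74093111 -0.32669782  0.022     ]
((344.6538391113281, 16.76923370361328), (104.56098937988281, 72.66572570800781), 33.690067291259766) [ 0.73012805 -0.27115017  0.022     ]
```

View pics/w2.png

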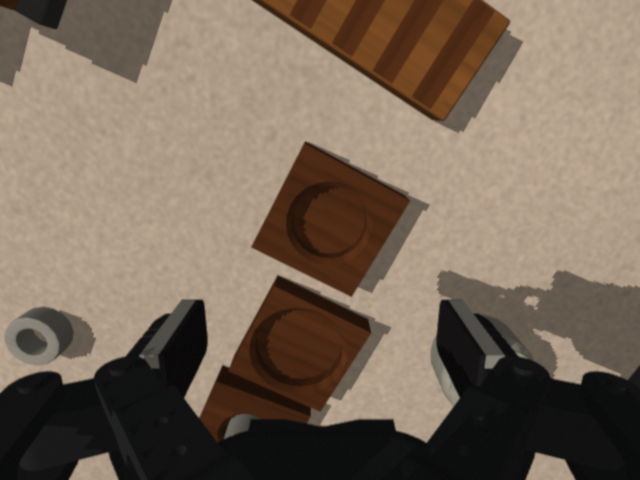

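The wrist view shows the mid well block at about (330,221), with the big block below it at (300,345) and the small one beyond. I take the mid well to be at about (0.6085,-0.320). Next I'll hover over the press weight and turn the tool.

Emit:
{"name": "drive_tool", "arguments": {
  "targets": [
    {"dx":0.184,"dy":-0.25,"dz":-0.042,"yaw":0,"fingers":0},
    {"dx":0.184,"dy":-0.25,"dz":-0.042,"yaw":0,"fingers":0},
    {"dx":0.184,"dy":-0.25,"dz":-0.042,"yaw":0,"fingers":0},
    {"dx":0.184,"dy":-0.25,"dz":-0.042,"yaw":0,"fingers":0},
    {"dx":0.184,"dy":-0.25,"dz":-0.042,"yaw":0,"fingers":0},
    {"dx":0.184,"dy":-0.25,"dz":-0.042,"yaw":0,"fingers":0},
    {"dx":0.184,"dy":-0.25,"dz":-0.042,"yaw":0,"fingers":0},
    {"dx":0.184,"dy":-0.25,"dz":-0.042,"yaw":0,"fingers":0},
    {"dx":0.184,"dy":-0.25,"dz":-0.042,"yaw":0,"fingers":0},
    {"dx":0.184,"dy":-0.25,"dz":-0.042,"yaw":0,"fingers":0},
    {"dx":0.184,"dy":-0.25,"dz":-0.042,"yaw":0,"fingers":0},
    {"dx":0.184,"dy":-0.25,"dz":-0.042,"yaw":0,"fingers":0}
  ]
}}

```text
clock: 2.7
position: [0.6734, 0.0473, 0.2016]
tool_rot: [3.141, 0.0, 0.442]
force: [0.7, 0.0, -0.4]
grip_width: 0.0854
finger_force: 0.0
```

Emit:
{"name": "drive_tool", "arguments": {
  "targets": [
    {"dx":0,"dy":0,"dz":0,"yaw":-0.0933,"fingers":0},
    {"dx":0,"dy":0,"dz":0,"yaw":-0.0933,"fingers":0},
    {"dx":0,"dy":0,"dz":0,"yaw":-0.0933,"fingers":0},
    {"dx":0,"dy":0,"dz":0,"yaw":-0.0933,"fingers":0},
    {"dx":0,"dy":0,"dz":0,"yaw":-0.0933,"fingers":0},
    {"dx":0,"dy":0,"dz":0,"yaw":-0.0933,"fingers":0},
    {"dx":0,"dy":0,"dz":0,"yaw":-0.0933,"fingers":0},
    {"dx":0,"dy":0,"dz":0,"yaw":-0.0933,"fingers":0},
    {"dx":0,"dy":0,"dz":0,"yaw":-0.0933,"fingers":0},
    {"dx":0,"dy":0,"dz":0,"yaw":-0.0933,"fingers":0},
    {"dx":0,"dy":0,"dz":0,"yaw":-0.0933,"fingers":0},
    {"dx":0,"dy":0,"dz":0,"yaw":-0.0933,"fingers":0},
    {"dx":0,"dy":0,"dz":0,"yaw":-0.0933,"fingers":0},
    {"dx":0,"dy":0,"dz":0,"yaw":-0.0933,"fingers":0},
    {"dx":0,"dy":0,"dz":0,"yaw":-0.0933,"fingers":0},
    {"dx":0,"dy":0,"dz":0,"yaw":-0.0933,"fingers":0},
    {"dx":0,"dy":0,"dz":0,"yaw":-0.0933,"fingers":0},
    {"dx":0,"dy":0,"dz":0,"yaw":-0.0933,"fingers":0},
    {"dx":0,"dy":0,"dz":0,"yaw":0,"fingers":0}
  ]
}}

```text
clock: 4.6
position: [0.6733, 0.046, 0.201]
tool_rot: [-3.141, -0.001, 3.082]
force: [0.4, -0.0, -0.4]
grip_width: 0.0851
finger_force: 0.0
```

```bash
python3 - <<'E'
from h import *
st=readout.observe(); im=grab_frame("wrist"); cv2.imwrite("pics/w3.png",im); np.save("w3.npy",np.r_[st["position"],st["tool_rot"]]); print(st["position"],st["tool_rot"],st["qpos"],st["clock"])
c=cam("wrist",st); print(proj(c,[.6746,.0527,.137]),proj(c,[.6095,.0065,.075]))
E
```

```text
[0.67328706 0.04600539 0.2010307 ] [-3.14120710e+00 -5.19336171e-04  3.08230695e+00] [ 0.26905108  0.72059069 -0.71281837  1.45850058  0.49332948  1.14698406
  0.98659107] 4.6
[337.32663233 251.34779316] [259.53814724 131.55540835]
```

View pics/w3.png

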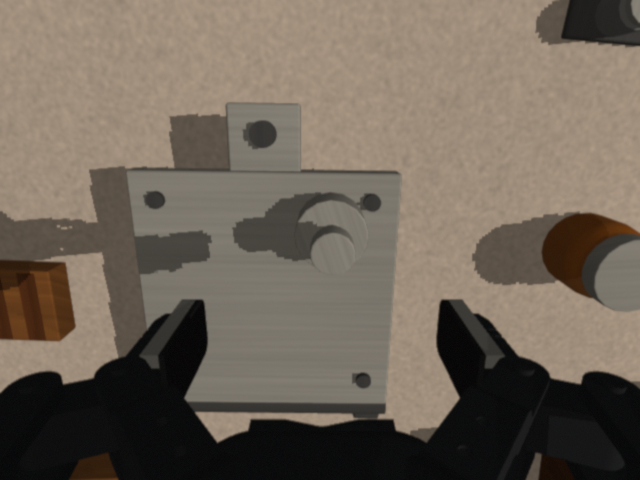

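```bash
python3 - <<'E'
from h import *
p=np.load("w3.npy"); c=cam("wrist",dict(position=p[:3],tool_rot=p[3:])); im=cv2.imread("pics/w3.png")
print("knob",ray(c,332.5,251,.135)); print("disc",ray(c,331,229,.103)); print("boss",ray(c,262,134,.075))
print("board",[ray(c,*q,.075).round(4).tolist() for q in [(128,170),(400,173),(386,404)]])
print("tab",[ray(c,*q,.070).round(4).tolist() for q in [(227,103),(300,104),(301,171),(229,170)]])
g=cv2.cvtColor(im,cv2.COLOR_BGR2GRAY)
k=(g[115:150,240:285]<70).astype(np.uint8); print("dark boss centroid",cv2.moments(k,True)["m10"]/k.sum()+240,cv2.moments(k,True)["m01"]/k.sum()+115)
E
```

```text
knob [0.67494605 0.05003637 0.135     ]
disc [0.67140156 0.05009946 0.103     ]
boss [0.6111671  0.00796866 0.075     ]
board [[0.6295, -0.0858, 0.075], [0.6426, 0.0995, 0.075], [0.8322, 0.0876, 0.075]]
tab [[0.5901, -0.0139, 0.07], [0.5936, 0.0344, 0.07], [0.6379, 0.0317, 0.07], [0.6342, -0.0182, 0.07]]
dark boss centroid 261.14925373134326 133.7479270315091
```

The view shows the knob at (332,251), the disc at (331,229) and the boss at (262,134). That puts the knob at about (0.674,0.0505) and the lift point at (0.611,0.0075), with press yaw -0.063. I'll descend and grip the knob.

Emit:
{"name": "drive_tool", "arguments": {
  "targets": [
    {"dx":0,"dy":0.015,"dz":0.25,"yaw":0,"fingers":0},
    {"dx":0,"dy":0.015,"dz":0.25,"yaw":0,"fingers":0},
    {"dx":0,"dy":0.015,"dz":0.25,"yaw":0,"fingers":0},
    {"dx":0,"dy":0,"dz":0.12,"yaw":0,"fingers":0},
    {"dx":0,"dy":0,"dz":0.06,"yaw":0,"fingers":0.3},
    {"dx":0,"dy":0,"dz":0,"yaw":0,"fingers":0.5},
    {"dx":0,"dy":0,"dz":0,"yaw":0,"fingers":1},
    {"dx":0,"dy":0,"dz":0,"yaw":0,"fingers":1},
    {"dx":0,"dy":0,"dz":0,"yaw":0,"fingers":1},
    {"dx":0,"dy":0,"dz":0,"yaw":0,"fingers":1},
    {"dx":0,"dy":0,"dz":0,"yaw":0,"fingers":1},
    {"dx":0,"dy":0,"dz":0,"yaw":0,"fingers":1}
  ],
  "squeeze": 60
}}

```text
clock: 5.85
position: [0.6743, 0.052, 0.1095]
tool_rot: [3.141, 0.002, 3.08]
force: [-1.2, 0.3, 6.1]
grip_width: 0.0236
finger_force: 58.6
```

Emit:
{"name": "drive_tool", "arguments": {
  "targets": [
    {"dx":0,"dy":0,"dz":-0.05,"yaw":0,"fingers":1},
    {"dx":0,"dy":0,"dz":-0.1,"yaw":0,"fingers":1},
    {"dx":0,"dy":0,"dz":-0.1,"yaw":0,"fingers":1},
    {"dx":0,"dy":0,"dz":-0.1,"yaw":0,"fingers":1},
    {"dx":0,"dy":0,"dz":-0.05,"yaw":0,"fingers":1},
    {"dx":0,"dy":-0.05,"dz":0,"yaw":0,"fingers":1},
    {"dx":0.01,"dy":-0.1,"dz":0,"yaw":0,"fingers":1},
    {"dx":0.02,"dy":-0.15,"dz":0,"yaw":0,"fingers":1},
    {"dx":0.02,"dy":-0.18,"dz":0,"yaw":0,"fingers":1},
    {"dx":0.02,"dy":-0.18,"dz":0,"yaw":0,"fingers":1},
    {"dx":0.02,"dy":-0.18,"dz":0,"yaw":0,"fingers":1},
    {"dx":0.02,"dy":-0.18,"dz":0,"yaw":0,"fingers":1},
    {"dx":0.02,"dy":-0.18,"dz":0,"yaw":0,"fingers":1},
    {"dx":0.02,"dy":-0.18,"dz":0,"yaw":0,"fingers":1},
    {"dx":0.02,"dy":-0.18,"dz":0,"yaw":0,"fingers":1}
  ]
}}

```text
clock: 7.35
position: [0.647, -0.1044, 0.1483]
tool_rot: [-3.142, 0.0, 3.081]
force: [0.4, 0.3, -4.4]
grip_width: 0.0239
finger_force: 59.2
```

Emit:
{"name": "drive_tool", "arguments": {
  "targets": [
    {"dx":0.02,"dy":-0.18,"dz":0,"yaw":0,"fingers":1},
    {"dx":0.02,"dy":-0.18,"dz":0,"yaw":0,"fingers":1},
    {"dx":0.02,"dy":-0.18,"dz":0,"yaw":0,"fingers":1},
    {"dx":0.02,"dy":-0.18,"dz":0,"yaw":0,"fingers":1},
    {"dx":0.02,"dy":-0.18,"dz":0,"yaw":0,"fingers":1},
    {"dx":0.02,"dy":-0.18,"dz":0,"yaw":0,"fingers":1},
    {"dx":0.02,"dy":-0.18,"dz":0,"yaw":0,"fingers":1},
    {"dx":0.02,"dy":-0.18,"dz":0,"yaw":0,"fingers":1},
    {"dx":0.02,"dy":-0.18,"dz":0,"yaw":0,"fingers":1},
    {"dx":0.02,"dy":-0.18,"dz":0,"yaw":0,"fingers":1},
    {"dx":0.02,"dy":-0.18,"dz":0,"yaw":0,"fingers":1},
    {"dx":0.01,"dy":-0.12,"dz":0,"yaw":0,"fingers":1},
    {"dx":0.01,"dy":-0.06,"dz":0,"yaw":0,"fingers":1},
    {"dx":0,"dy":0,"dz":0,"yaw":0,"fingers":1}
  ]
}}

```text
clock: 8.75
position: [0.6099, -0.3177, 0.1482]
tool_rot: [3.142, -0.0, 3.08]
force: [0.0, 0.5, -4.3]
grip_width: 0.0241
finger_force: 59.2
```

```bash
python3 - <<'E'
from h import *
st=readout.observe(); im=grab_frame("wrist"); print(st["position"],st["tool_rot"],st["qpos"],st["clock"],st["force"],st["grip_width"])
cv2.imwrite("pics/w4.png",im); np.save("w4.npy",np.r_[st["position"],st["tool_rot"]])
c=cam("wrist",st); print(proj(c,[.6085,-.3203,.022]))
E
```

```text
[ 0.60994853 -0.31770915  0.14815205] [ 3.14153368e+00 -1.55647025e-04  3.07990683e+00] [ 0.79455032  0.79166184 -0.68097066  1.46385207  0.53385564  1.07636547
  1.51253219] 8.75 [ 0.04585731  0.53319786 -4.31040921] 0.02410230302087531
[320.62850631 218.91922007]
```

View pics/w4.png

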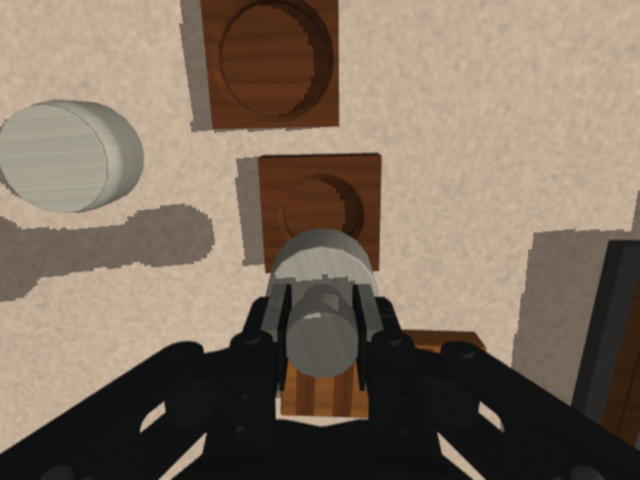

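```bash
python3 - <<'E'
from h import *
p=np.load("w4.npy"); c=cam("wrist",dict(position=p[:3],tool_rot=p[3:]))
print("rim",[ray(c,*q,.022).round(4).tolist() for q in [(283,213),(362,213),(322.5,174)]])
print("block",[ray(c,*q,.022).round(4).tolist() for q in [(262,158),(380,157),(379,270),(265,271)]])
e=ray(c,322,228.5,.1137); print("disc low edge",e,"top edge",ray(c,322,228.5,.1417))
for z in(.1137,.1417): print([ray(c,*q,z).round(4).tolist() for q in [(268,280),(376,280)]])
print("knob top", [ray(c,*q,.1757).round(4).tolist() for q in [(285,340),(358,340),(322,378)]])
im=cv2.imread("pics/w4.png"); g=cv2.cvtColor(im,cv2.COLOR_BGR2GRAY); print(g[222:236,322],g[150:164,322], g[255,260:275],g[255,368:382])
E
```

```text
rim [[0.6025, -0.3465, 0.022], [0.606, -0.2909, 0.022], [0.5768, -0.317, 0.022]]
block [[0.5635, -0.3572, 0.022], [0.5678, -0.2775, 0.022], [0.65, -0.2798, 0.022], [0.6456, -0.3637, 0.022]]
disc low edge [ 0.5888775  -0.31821117  0.1137    ] top edge [ 0.58071395 -0.31773611  0.1417    ]
[[0.6134, -0.3462, 0.1137], [0.6167, -0.2935, 0.1137]]
[[0.6014, -0.3413, 0.1417], [0.6042, -0.2969, 0.1417]]
knob top [[0.6088, -0.3319, 0.1757], [0.6103, -0.3075, 0.1757], [0.6245, -0.3205, 0.1757]]
[56 56 55 55 55 59 66 70 70 72 70 72 72 73] [179 177 169 131  78  40  39  49  54  55  55  55  54  54] [104 103 102  97  71  56  54  53  55  54  55  55  54  54  55] [ 63  51  50  50  50  50  50  51  50  51  71 119 162 173]
```

The weight is held upright, with its disc edge at (322,228) ahead of the well (rim u 283-362, top at row 174). I'll shift by about -5 mm in x, lower part way and check again.

Emit:
{"name": "drive_tool", "arguments": {
  "targets": [
    {"dx":0.025,"dy":-0.01,"dz":0.1,"yaw":0,"fingers":1},
    {"dx":0.025,"dy":-0.01,"dz":0.15,"yaw":0,"fingers":1},
    {"dx":0,"dy":0,"dz":0.15,"yaw":0,"fingers":1},
    {"dx":0,"dy":0,"dz":0.15,"yaw":0,"fingers":1},
    {"dx":0,"dy":0,"dz":0.1,"yaw":0,"fingers":1},
    {"dx":0,"dy":0,"dz":0.05,"yaw":0,"fingers":1},
    {"dx":0,"dy":0,"dz":0,"yaw":0,"fingers":1}
  ]
}}

```text
clock: 9.5
position: [0.6049, -0.3184, 0.0775]
tool_rot: [3.141, -0.001, 3.081]
force: [-0.6, -0.3, -3.7]
grip_width: 0.024
finger_force: 59.2
```

```bash
python3 - <<'E'
from h import *
st=readout.observe(); im=grab_frame("wrist"); print(st["position"],st["tool_rot"],st["clock"],st["force"])
cv2.imwrite("pics/w5.png",tile(im,180,100,280,210,2.8)); cv2.imwrite("w5.png",im); np.save("w5.npy",np.r_[st["position"],st["tool_rot"]])
E
```

```text
[ 0.60493671 -0.31844019  0.07747239] [ 3.14103399e+00 -8.40125386e-04  3.08095481e+00] 9.5 [-0.55092417 -0.32331338 -3.71326478]
```

View pics/w5.png

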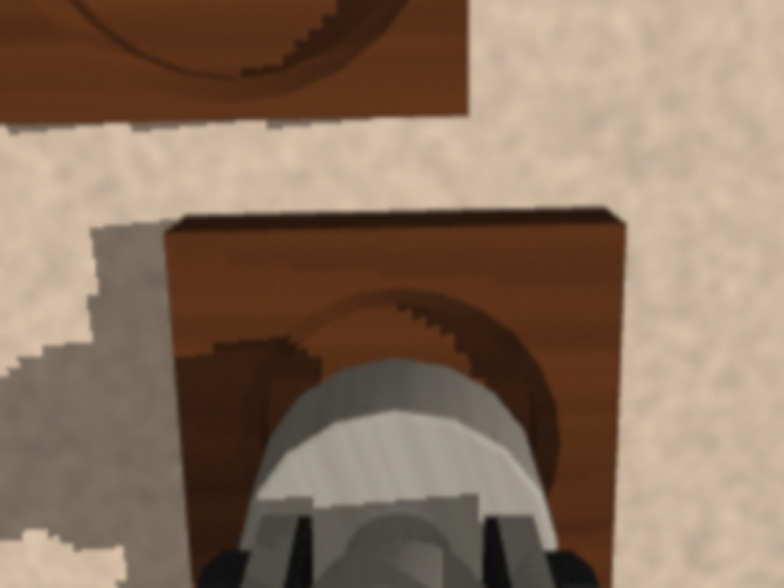

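```bash
python3 - <<'E'
from h import *
p=np.load("w5.npy"); c=cam("wrist",dict(position=p[:3],tool_rot=p[3:])); q=lambda u,v,z: ray(c,180+(u-.9)/2.8,100+(v-.9)/2.8,z).round(4)
print("block front corners",q(166,233,.022),q(625,223,.022), "rim top",q(398,290,.022),q(398,305,.018)," rim sides",q(243,430,.022),q(560,430,.022))
print("disc low edge",q(397,360,.043),"disc top edge",q(397,410,.071), "sides",q(258,495,.071),q(545,495,.071))
E
```

```text
block front corners [ 0.5633 -0.3599  0.022 ] [ 0.5665 -0.2768  0.022 ] rim top [ 0.5764 -0.3186  0.022 ] [ 0.5802 -0.3188  0.018 ]  rim sides [ 0.6019 -0.3498  0.022 ] [ 0.6056 -0.2893  0.022 ]
disc low edge [ 0.5837 -0.3192  0.043 ] disc top edge [ 0.583  -0.3192  0.071 ] sides [ 0.5949 -0.3403  0.071 ] [ 0.5975 -0.2983  0.071 ]
```

The crop shows the disc and the well concentric to within about 0.5 mm, so I'll lower gently.

Emit:
{"name": "drive_tool", "arguments": {
  "targets": [
    {"dx":0,"dy":-0.005,"dz":0.05,"yaw":0,"fingers":1},
    {"dx":0,"dy":0,"dz":0.06,"yaw":0,"fingers":1},
    {"dx":0,"dy":0,"dz":0.06,"yaw":0,"fingers":1},
    {"dx":0,"dy":0,"dz":0.05,"yaw":0,"fingers":1},
    {"dx":0,"dy":0,"dz":0.04,"yaw":0,"fingers":1},
    {"dx":0,"dy":0,"dz":0.03,"yaw":0,"fingers":1},
    {"dx":0,"dy":0,"dz":0.02,"yaw":0,"fingers":1},
    {"dx":0,"dy":0,"dz":0,"yaw":0,"fingers":1}
  ]
}}

```text
clock: 10.35
position: [0.605, -0.3191, 0.047]
tool_rot: [3.141, -0.0, 3.081]
force: [0.1, -0.6, -4.1]
grip_width: 0.024
finger_force: 59.2
```

Emit:
{"name": "drive_tool", "arguments": {
  "targets": [
    {"dx":0,"dy":0,"dz":0.015,"yaw":0,"fingers":1},
    {"dx":0,"dy":0,"dz":0.015,"yaw":0,"fingers":1},
    {"dx":0,"dy":0,"dz":0.008,"yaw":0,"fingers":1},
    {"dx":0,"dy":0,"dz":0,"yaw":0,"fingers":1}
  ]
}}

```text
clock: 10.75
position: [0.605, -0.3192, 0.0434]
tool_rot: [3.142, -0.0, 3.081]
force: [0.9, 0.5, -5.2]
grip_width: 0.0242
finger_force: 59.2
```

Emit:
{"name": "drive_tool", "arguments": {
  "targets": [
    {"dx":0,"dy":0,"dz":0.01,"yaw":0,"fingers":1},
    {"dx":0,"dy":0,"dz":0,"yaw":0,"fingers":1}
  ]
}}

```text
clock: 10.95
position: [0.6052, -0.3192, 0.0426]
tool_rot: [-3.142, 0.0, 3.081]
force: [-0.6, 1.0, -3.2]
grip_width: 0.0238
finger_force: 59.4
```

Emit:
{"name": "drive_tool", "arguments": {
  "targets": [
    {"dx":0,"dy":0,"dz":0.01,"yaw":0,"fingers":1},
    {"dx":0,"dy":0,"dz":0,"yaw":0,"fingers":1}
  ]
}}

```text
clock: 11.15
position: [0.6054, -0.3192, 0.0426]
tool_rot: [-3.141, 0.001, 3.081]
force: [-4.3, 2.3, 10.6]
grip_width: 0.0241
finger_force: 60.7
```

The weight is seated on the well floor, so I'll release it, rise and travel to the jack.

Emit:
{"name": "drive_tool", "arguments": {
  "targets": [
    {"dx":0,"dy":0,"dz":-0.01,"yaw":0,"fingers":0.6},
    {"dx":0,"dy":0,"dz":0,"yaw":0,"fingers":0.3},
    {"dx":0,"dy":0,"dz":0,"yaw":0,"fingers":0},
    {"dx":0,"dy":0,"dz":0,"yaw":0,"fingers":0},
    {"dx":0,"dy":0,"dz":0,"yaw":0,"fingers":0},
    {"dx":0,"dy":0,"dz":-0.1,"yaw":0,"fingers":0},
    {"dx":0,"dy":0,"dz":-0.3,"yaw":0,"fingers":0},
    {"dx":0,"dy":0,"dz":-0.4,"yaw":0,"fingers":0},
    {"dx":0,"dy":0,"dz":-0.4,"yaw":0,"fingers":0},
    {"dx":0,"dy":0,"dz":-0.3,"yaw":0,"fingers":0},
    {"dx":0,"dy":0,"dz":-0.1,"yaw":0,"fingers":0}
  ]
}}

```text
clock: 12.25
position: [0.6062, -0.3194, 0.2068]
tool_rot: [-3.14, 0.004, 3.081]
force: [0.2, -0.2, -0.3]
grip_width: 0.0855
finger_force: 0.0
```

```bash
python3 - <<'E'
from h import *
st=readout.observe(); im=grab_frame("wrist"); print(st["position"],st["grip_width"],st["force"]); cv2.imwrite("w6.png",im)
E
```

```text
[ 0.60619859 -0.31942045  0.20682898] 0.08548453859731958 [ 0.18003378 -0.22963582 -0.29060599]
```

Emit:
{"name": "drive_tool", "arguments": {
  "targets": [
    {"dx":0.101,"dy":0.351,"dz":0,"yaw":0,"fingers":0},
    {"dx":0.101,"dy":0.351,"dz":0,"yaw":0,"fingers":0},
    {"dx":0.101,"dy":0.351,"dz":0,"yaw":0,"fingers":0},
    {"dx":0.101,"dy":0.351,"dz":0,"yaw":0,"fingers":0},
    {"dx":0.101,"dy":0.351,"dz":0,"yaw":0,"fingers":0},
    {"dx":0.101,"dy":0.351,"dz":0,"yaw":0,"fingers":0},
    {"dx":0.101,"dy":0.351,"dz":0,"yaw":0,"fingers":0},
    {"dx":0.101,"dy":0.351,"dz":0,"yaw":0,"fingers":0},
    {"dx":0.101,"dy":0.351,"dz":0,"yaw":0,"fingers":0},
    {"dx":0.101,"dy":0.351,"dz":0,"yaw":0,"fingers":0},
    {"dx":0.101,"dy":0.351,"dz":0,"yaw":0,"fingers":0},
    {"dx":0.101,"dy":0.351,"dz":0,"yaw":0,"fingers":0},
    {"dx":0.101,"dy":0.351,"dz":0,"yaw":0,"fingers":0},
    {"dx":0.101,"dy":0.351,"dz":0,"yaw":0,"fingers":0},
    {"dx":0.101,"dy":0.351,"dz":0,"yaw":0,"fingers":0},
    {"dx":0.101,"dy":0.351,"dz":0,"yaw":0,"fingers":0},
    {"dx":0.101,"dy":0.351,"dz":0,"yaw":0,"fingers":0},
    {"dx":0,"dy":0,"dz":0,"yaw":0,"fingers":0},
    {"dx":0,"dy":0,"dz":0,"yaw":0,"fingers":0}
  ]
}}

```text
clock: 14.2
position: [0.4693, 0.2872, 0.2018]
tool_rot: [-3.141, -0.001, 3.082]
force: [-0.3, -1.7, -0.5]
grip_width: 0.0856
finger_force: 0.0
```

```bash
python3 - <<'E'
from h import *
st=readout.observe(); im=grab_frame("wrist"); print(st["position"],st["tool_rot"],st["qpos"],st["clock"])
np.save("w7.npy",np.r_[st["position"],st["tool_rot"]]); cv2.imwrite("w7.png",im)
w=cv2.imread("w6.png"); cv2.imwrite("pics/w7.png",np.hstack([im,cv2.resize(w[100:420,240:400],(160,320))[:320].copy() if 0 else np.vstack([w[100:420,240:400],np.zeros((160,160,3),np.uint8)])]))
E
```

```text
[0.46932754 0.28716759 0.20183866] [-3.14103596e+00 -1.03266481e-03  3.08243376e+00] [-0.07912992  0.54777048 -0.80962731  1.79966918  0.46505107  0.9970899
  0.43553233] 14.2
```

View pics/w7.png

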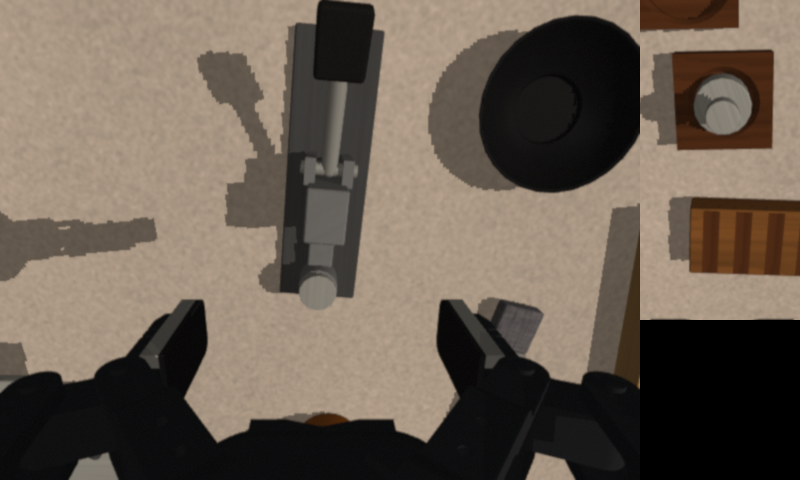

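The weight stands upright in the mid well. In the wrist view the jack block top is at about (326,216) and the saddle at (318,289). The plate corners are (295,24), (384,31), (353,297) and (280,292).

```bash
python3 - <<'E'
from h import *
p=np.load("w7.npy"); c=cam("wrist",dict(position=p[:3],tool_rot=p[3:])); im=cv2.imread("w7.png")
pc=[ray(c,*q,.008) for q in [(295,24),(384,31),(353,297),(280,292)]]; print(np.round(pc,4).tolist())
f=pc[2]+pc[3]-pc[0]-pc[1]; y=np.arctan2(f[1],f[0]); print("yaw",y,"org",np.mean(pc,0)[:2]+.02*np.array([np.cos(y),np.sin(y)]))
b=[ray(c,*q,.08) for q in [(309,189),(349,189),(344,245),(304,242)]]; print("block",np.mean(b,0),np.round(b,4).tolist())
print("saddle",ray(c,318,289,.044),"pad",ray(c,345,42,.099))
print("ashtray edge",ray(c,483,110,.032))
E
```

```text
[[0.3291, 0.2728, 0.008], [0.3381, 0.3414, 0.008], [0.5633, 0.3091, 0.008], [0.5541, 0.2409, 0.008]]
yaw -0.14167233694573345 org [0.46598147 0.28822848]
block [0.46535876 0.28872292 0.08      ] [[0.4451, 0.2779, 0.08], [0.4467, 0.3051, 0.08], [0.4867, 0.3, 0.08], [0.4828, 0.2718, 0.08]]
saddle [0.53645097 0.27806717 0.044     ] pad [0.35829468 0.30509759 0.099     ]
ashtray edge [0.40119438 0.41203432 0.032     ]
```

Emit:
{"name": "drive_tool", "arguments": {
  "targets": [
    {"dx":0,"dy":0,"dz":0.1,"yaw":0.0495,"fingers":0},
    {"dx":0.037,"dy":0.007,"dz":0.3,"yaw":0,"fingers":0},
    {"dx":0,"dy":0,"dz":0.35,"yaw":0,"fingers":0},
    {"dx":0,"dy":0,"dz":0.35,"yaw":0,"fingers":0},
    {"dx":0,"dy":0,"dz":0.3,"yaw":0,"fingers":0},
    {"dx":0,"dy":0,"dz":0.18,"yaw":0,"fingers":0},
    {"dx":0,"dy":0,"dz":0.06,"yaw":0,"fingers":0},
    {"dx":0,"dy":0,"dz":0,"yaw":0,"fingers":0.3},
    {"dx":0,"dy":0,"dz":0,"yaw":0,"fingers":0.5},
    {"dx":0,"dy":0,"dz":0,"yaw":0,"fingers":1},
    {"dx":0,"dy":0,"dz":0,"yaw":0,"fingers":1},
    {"dx":0,"dy":0,"dz":0,"yaw":0,"fingers":1},
    {"dx":0,"dy":0,"dz":0,"yaw":0,"fingers":1},
    {"dx":0,"dy":0,"dz":0,"yaw":0,"fingers":1}
  ],
  "squeeze": 100
}}

```text
clock: 15.65
position: [0.467, 0.2884, 0.0396]
tool_rot: [3.141, 0.001, 3.003]
force: [-0.5, 1.1, 10.7]
grip_width: 0.0287
finger_force: 97.7
```

Emit:
{"name": "drive_tool", "arguments": {
  "targets": [
    {"dx":0,"dy":0,"dz":-0.05,"yaw":0,"fingers":1},
    {"dx":0,"dy":0,"dz":-0.1,"yaw":0,"fingers":1},
    {"dx":0,"dy":0,"dz":-0.1,"yaw":0,"fingers":1},
    {"dx":0,"dy":0,"dz":-0.05,"yaw":0,"fingers":1},
    {"dx":-0.014,"dy":-0.08,"dz":0,"yaw":0,"fingers":1},
    {"dx":-0.027,"dy":-0.15,"dz":0,"yaw":0,"fingers":1},
    {"dx":-0.036,"dy":-0.2,"dz":0,"yaw":0,"fingers":1},
    {"dx":-0.036,"dy":-0.2,"dz":0,"yaw":0,"fingers":1},
    {"dx":-0.036,"dy":-0.2,"dz":0,"yaw":0,"fingers":1},
    {"dx":-0.036,"dy":-0.2,"dz":0,"yaw":0,"fingers":1},
    {"dx":-0.036,"dy":-0.2,"dz":0,"yaw":0,"fingers":1},
    {"dx":-0.036,"dy":-0.2,"dz":0,"yaw":0,"fingers":1},
    {"dx":-0.036,"dy":-0.2,"dz":0,"yaw":0,"fingers":1},
    {"dx":-0.036,"dy":-0.2,"dz":0,"yaw":0,"fingers":1},
    {"dx":-0.036,"dy":-0.2,"dz":0,"yaw":0,"fingers":1},
    {"dx":-0.036,"dy":-0.2,"dz":0,"yaw":0,"fingers":1},
    {"dx":-0.036,"dy":-0.2,"dz":0,"yaw":0,"fingers":1},
    {"dx":-0.027,"dy":-0.15,"dz":0,"yaw":-0.024,"fingers":1},
    {"dx":-0.018,"dy":-0.1,"dz":0,"yaw":-0.024,"fingers":1},
    {"dx":0,"dy":0,"dz":0,"yaw":0,"fingers":1}
  ]
}}

```text
clock: 17.65
position: [0.4767, 0.0131, 0.068]
tool_rot: [-3.14, -0.001, 3.076]
force: [-0.1, -0.3, -7.3]
grip_width: 0.0286
finger_force: 100.0
```

```bash
python3 - <<'E'
from h import *
st=readout.observe(); print(st["position"],st["tool_rot"],st["clock"],st["force"],st["moment"],st["grip_width"])
t=grab_frame("top"); s=grab_frame("scene"); w=grab_frame("wrist"); cv2.imwrite("t8.png",t); cv2.imwrite("s8.png",s); cv2.imwrite("w8.png",w); np.save("w8.npy",np.r_[st["position"],st["tool_rot"]])
a=tile(t,290,200,80,100,4); b=tile(s,230,190,160,100,3)
cv2.imwrite("pics/c8.png",np.hstack([np.vstack([a,np.zeros((0,320,3),np.uint8)]),np.vstack([b,np.zeros((100,480,3),np.uint8)])]))
E
```

```text
[0.47666124 0.01307913 0.06801543] [-3.14029757e+00 -1.26404222e-03  3.07624229e+00] 17.65 [-0.14136867 -0.25830776 -7.32479176] [ 0.02507479  0.01942562 -0.00058478] 0.028635780583650145
```

View pics/c8.png

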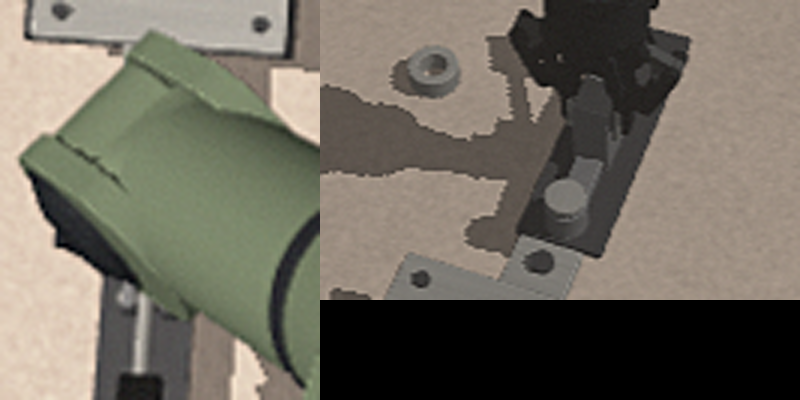

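All 10 views are used, so the rest is by numbers. The scene crop shows the held saddle at tile (566,197) and the boss at (540,262), at nearly the same height, which makes their relative vector reliable.

```bash
python3 - <<'E'
from h import *
s=cv2.imread("s8.png"); c=cam("scene"); g=cv2.cvtColor(s,cv2.COLOR_BGR2GRAY)
st=np.load("w8.npy")
def blob(x0,y0,x1,y1,lo,hi,seed):
    k=np.zeros(g.shape,np.uint8); k[y0:y1,x0:x1]=((g>lo)&(g<hi))[y0:y1,x0:x1]
    n,l,stt,ce=cv2.connectedComponentsWithStats(k,connectivity=4); i=l[seed[1],seed[0]]; return stt[i].tolist(),ce[i]
print(g[255,300:325]); print(g[277,290:320]); print(g[244:275,312])
print("saddle",blob(300,245,325,268,115,256,(311,255)))
print("boss",blob(293,268,315,288,0,90,(303,277)))
c0=cam("top")
for z in (.0724,): print("saddle",ray(c,311.7,255.3,z))
print("boss",ray(c,303,277,.075), "initial boss"); print("proj saddle expected", proj(c,[.4767+.0738,.0131-.0047,.0724]))
E
```

```text
[ 65  59  64  63  77 114 122 117 118 121 120 119 123 122 121 120 120 124
 130  99  66  60  60  61  63]
[148 153 122 116 121 123 124  85  64  68  63  59  61  60  61  61  60  52
 112 126 124 125 125 124 125 127 107 142 151 151]
[ 43  40  39  37  42  91 124 120 120 121 121 123 121 123 121 124 129  73
  78 104  61  65  67  67  67  82  60  55  56 138 125]
saddle ([306, 250, 13, 11, 113], array([311.54867257, 254.96460177]))
boss ([297, 273, 11, 9, 68], array([302.66176471, 277.04411765]))
saddle [0.55140747 0.01211    0.0724    ]
boss [0.61296651 0.01065337 0.075     ] initial boss
proj saddle expected [310.23747362 254.61349461]
```

Emit:
{"name": "drive_tool", "arguments": {
  "targets": [
    {"dx":0,"dy":0,"dz":0.05,"yaw":0,"fingers":1},
    {"dx":0,"dy":0,"dz":0.08,"yaw":0,"fingers":1},
    {"dx":0,"dy":0,"dz":0.07,"yaw":0,"fingers":1},
    {"dx":0,"dy":0,"dz":0.04,"yaw":0,"fingers":1},
    {"dx":0,"dy":0,"dz":0,"yaw":0,"fingers":1},
    {"dx":-0.03,"dy":0.002,"dz":0,"yaw":0,"fingers":1},
    {"dx":-0.08,"dy":0.004,"dz":0,"yaw":0,"fingers":1},
    {"dx":-0.1,"dy":0.006,"dz":0,"yaw":0,"fingers":1},
    {"dx":-0.1,"dy":0.006,"dz":0,"yaw":0,"fingers":1},
    {"dx":-0.1,"dy":0.006,"dz":0,"yaw":0,"fingers":1},
    {"dx":-0.1,"dy":0.004,"dz":0,"yaw":0,"fingers":1},
    {"dx":-0.075,"dy":0.002,"dz":0,"yaw":0,"fingers":1},
    {"dx":-0.03,"dy":0,"dz":0,"yaw":0,"fingers":1},
    {"dx":0,"dy":0,"dz":0,"yaw":0,"fingers":1},
    {"dx":0,"dy":0,"dz":0,"yaw":0,"fingers":1}
  ]
}}

```text
clock: 19.3
position: [0.5386, 0.0151, 0.0444]
tool_rot: [-3.141, -0.001, 3.079]
force: [-0.9, 1.1, -8.6]
grip_width: 0.0291
finger_force: 100.0
```

Emit:
{"name": "drive_tool", "arguments": {
  "targets": [
    {"dx":0,"dy":-0.015,"dz":0,"yaw":0,"fingers":1},
    {"dx":0,"dy":-0.015,"dz":0,"yaw":0,"fingers":1},
    {"dx":0,"dy":0,"dz":0.02,"yaw":0,"fingers":1},
    {"dx":0,"dy":0,"dz":0.015,"yaw":0,"fingers":1},
    {"dx":0,"dy":0,"dz":0.01,"yaw":0,"fingers":1},
    {"dx":0,"dy":0,"dz":0,"yaw":0,"fingers":1}
  ]
}}

```text
clock: 19.9
position: [0.5388, 0.0121, 0.0399]
tool_rot: [3.142, -0.0, 3.078]
force: [0.7, 1.0, -9.2]
grip_width: 0.0292
finger_force: 100.2
```

Emit:
{"name": "drive_tool", "arguments": {
  "targets": [
    {"dx":0.005,"dy":0,"dz":0.006,"yaw":0,"fingers":1},
    {"dx":0,"dy":0,"dz":0.004,"yaw":0,"fingers":1},
    {"dx":0,"dy":0,"dz":0,"yaw":0,"fingers":1}
  ]
}}

```text
clock: 20.2
position: [0.5387, 0.0123, 0.0396]
tool_rot: [-3.142, 0.001, 3.079]
force: [-1.9, 0.1, 4.3]
grip_width: 0.0292
finger_force: 101.7
```

Emit:
{"name": "drive_tool", "arguments": {
  "targets": [
    {"dx":0,"dy":0,"dz":0,"yaw":0,"fingers":0.5},
    {"dx":0,"dy":0,"dz":0,"yaw":0,"fingers":0.3},
    {"dx":0,"dy":0,"dz":0,"yaw":0,"fingers":0},
    {"dx":0,"dy":0,"dz":0,"yaw":0,"fingers":0},
    {"dx":0,"dy":0,"dz":0,"yaw":0,"fingers":0},
    {"dx":0,"dy":0,"dz":-0.1,"yaw":0,"fingers":0},
    {"dx":0,"dy":0,"dz":-0.3,"yaw":0,"fingers":0},
    {"dx":0,"dy":0,"dz":-0.4,"yaw":0,"fingers":0},
    {"dx":0,"dy":0,"dz":-0.4,"yaw":0,"fingers":0},
    {"dx":0,"dy":0,"dz":-0.3,"yaw":0,"fingers":0.5},
    {"dx":0,"dy":0,"dz":-0.1,"yaw":0,"fingers":0.5},
    {"dx":0,"dy":0,"dz":0,"yaw":0,"fingers":0.5}
  ]
}}

```text
clock: 21.4
position: [0.5389, 0.012, 0.2005]
tool_rot: [-3.141, 0.002, 3.078]
force: [0.2, -0.3, -1.4]
grip_width: 0.0442
finger_force: 0.0
```

```bash
python3 - <<'E'
from h import *
st=readout.observe(); print(st["position"],st["tool_rot"],st["clock"])
w=grab_frame("wrist"); s=grab_frame("scene"); cv2.imwrite("w9.png",w); cv2.imwrite("s9.png",s); np.save("w9.npy",np.r_[st["position"],st["tool_rot"]])
c=cam("wrist",st); P=[.5367,.0122]; y=-.063
J=lambda x,yy,z: proj(c,[P[0]+x*np.cos(y)-yy*np.sin(y),P[1]+x*np.sin(y)+yy*np.cos(y),z])
print("block",J(0,0,.08),"boss",proj(c,[.6115,.0075,.075]),"plate rear",J(-.135,.035,.008),J(-.135,-.035,.008),"pad",J(-.106,0,.099))
g=cv2.cvtColor(w,cv2.COLOR_BGR2GRAY)
for r in (60,100,120,140,160,180,200,215,230,250): print(r,g[r,250:400:3].tolist())
E
```

```text
[0.53886326 0.01200137 0.20046321] [-3.14135314e+00  2.35524357e-03  3.07809942e+00] 21.4
block [324.60453886 219.36539588] boss [324.44826657 312.80623212] plate rear [369.71542357  25.25666831] [278.64660196  25.35177389] pad [325.09558224  47.99209536]
60 [167, 165, 167, 165, 167, 166, 165, 121, 95, 89, 52, 63, 64, 64, 64, 58, 15, 20, 21, 22, 21, 22, 22, 22, 22, 22, 23, 20, 21, 22, 20, 21, 21, 29, 60, 63, 61, 62, 63, 127, 159, 163, 162, 163, 160, 163, 164, 160, 158, 154]
100 [157, 159, 171, 169, 165, 170, 161, 156, 98, 95, 54, 61, 64, 63, 64, 63, 61, 62, 63, 62, 62, 61, 69, 90, 111, 126, 134, 120, 61, 62, 64, 62, 62, 63, 60, 61, 62, 64, 68, 159, 162, 163, 160, 158, 160, 168, 164, 164, 167, 169]
120 [115, 165, 161, 157, 160, 166, 166, 158, 116, 97, 64, 61, 63, 63, 62, 63, 61, 62, 64, 62, 62, 62, 68, 90, 111, 126, 134, 116, 62, 62, 63, 62, 63, 63, 61, 61, 63, 63, 85, 163, 162, 162, 165, 165, 163, 158, 157, 164, 158, 162]
140 [95, 97, 97, 99, 123, 168, 161, 167, 167, 101, 78, 59, 62, 64, 62, 62, 61, 61, 63, 61, 62, 61, 67, 90, 113, 127, 133, 95, 61, 62, 63, 62, 63, 62, 61, 62, 64, 63
[... 743 characters left out ...]
4, 93, 91, 91, 93, 96, 95, 95, 95, 95, 92, 49, 34, 36, 35, 35, 35, 53, 101, 102, 102, 102, 102, 103, 103, 104, 104, 104, 105, 105, 105, 105, 61, 59, 58, 61, 61, 93, 161, 165, 163, 165, 167, 167, 161, 159, 160, 162, 165, 163]
230 [156, 163, 165, 170, 165, 158, 163, 162, 165, 156, 94, 61, 60, 63, 62, 62, 44, 49, 100, 104, 103, 104, 105, 104, 105, 105, 104, 103, 103, 104, 105, 93, 61, 60, 59, 60, 60, 112, 162, 164, 167, 164, 161, 159, 162, 163, 164, 166, 169, 164]
250 [163, 159, 164, 162, 162, 163, 161, 160, 163, 122, 93, 75, 61, 62, 62, 59, 36, 35, 35, 34, 63, 102, 102, 103, 104, 105, 102, 102, 99, 61, 59, 62, 60, 61, 59, 59, 61, 149, 164, 159, 154, 154, 156, 158, 158, 163, 163, 161, 154, 158]
```

```bash
python3 - <<'E'
from h import *
w=cv2.imread("w9.png"); g=cv2.cvtColor(w,cv2.COLOR_BGR2GRAY)
print("col323",list(zip(range(180,340,2),g[180:340:2,323].tolist())))
for r in (290,296,302,310,318): print(r,g[r,250:400:2].tolist())
p=np.load("w9.npy"); c=cam("wrist",dict(position=p[:3],tool_rot=p[3:])); print("tab front pred",proj(c,[.6115-.02,.0088,.07]),"tab sides",proj(c,[.6,.0088+.025,.07]),proj(c,[.6,.0088-.025,.07]),"block ends",proj(c,[.5367-.02,.0135,.08]),proj(c,[.5367+.02,.011,.08]))
E
```

```text
col323 [(180, 50), (182, 46), (184, 51), (186, 51), (188, 53), (190, 54), (192, 78), (194, 100), (196, 105), (198, 104), (200, 103), (202, 103), (204, 104), (206, 104), (208, 103), (210, 103), (212, 103), (214, 104), (216, 104), (218, 103), (220, 104), (222, 104), (224, 104), (226, 105), (228, 105), (230, 104), (232, 105), (234, 103), (236, 103), (238, 103), (240, 105), (242, 105), (244, 103), (246, 96), (248, 103), (250, 104), (252, 103), (254, 102), (256, 101), (258, 102), (260, 103), (262, 103), (264, 103), (266, 99), (268, 63), (270, 57), (272, 59), (274, 64), (276, 59), (278, 70), (280, 75), (282, 68), (284, 75), (286, 114), (288, 133), (290, 135), (292, 136), (294, 134), (296, 133), (298, 129), (300, 53), (302, 47), (304, 59), (306, 59), (308, 59), (310, 59), (312, 59), (314, 58), (316, 59), (318, 59), (320, 59), (322, 76), (324, 128), (326, 135), (328, 133), (330, 131), (332, 131), (334, 130), (336, 132), (338, 99)]
290 [62, 64, 65, 59, 24, 13, 18, 52, 92, 94, 97, 98, 95, 94, 93, 91, 92, 73, 34, 35, 34, 49, 109, 133, 133, 133, 133, 133, 134, 134, 134, 134, 134, 133, 134, 135, 
[... 987 characters left out ...]
 126, 80, 77, 74, 61, 62, 61, 59, 58, 59, 60, 60, 61, 62, 61, 86, 135, 136, 136, 135, 136, 136, 137, 137, 137, 139, 95, 92, 94, 131, 144, 161, 161, 161, 164, 162, 90, 13, 9, 10, 9, 10, 10, 17, 47, 58, 58]
318 [11, 9, 11, 11, 10, 9, 10, 12, 20, 27, 28, 27, 27, 28, 29, 28, 27, 28, 29, 27, 27, 37, 98, 132, 133, 133, 133, 134, 133, 133, 126, 90, 84, 65, 60, 58, 58, 59, 60, 61, 61, 61, 82, 129, 137, 136, 137, 137, 137, 137, 138, 138, 139, 133, 36, 27, 26, 27, 27, 26, 27, 27, 28, 26, 15, 9, 9, 10, 10, 10, 11, 10, 11, 33, 59]
tab front pred [324.4873038  285.88080165] tab sides [357.86528258 294.15646495] [292.58338993 297.94466847] block ends [324.7011277  190.82837471] [324.65295383 246.69902427]
```

The measurements match: boss at (324.5,312.5), tab edges at 293.5-357.5, and jack block centre within about 1 mm. Next I'll shut the fingers and go above the handle pad.

Emit:
{"name": "drive_tool", "arguments": {
  "targets": [
    {"dx":0.1,"dy":0,"dz":0,"yaw":0,"fingers":1},
    {"dx":0.2,"dy":0,"dz":0,"yaw":0,"fingers":1},
    {"dx":0.25,"dy":0,"dz":0,"yaw":0,"fingers":1},
    {"dx":0.25,"dy":0,"dz":0,"yaw":0,"fingers":1},
    {"dx":0.2,"dy":0,"dz":0.1,"yaw":0,"fingers":1},
    {"dx":0.1,"dy":0,"dz":0.2,"yaw":0,"fingers":1},
    {"dx":0,"dy":0,"dz":0.2,"yaw":0,"fingers":1},
    {"dx":0,"dy":0,"dz":0.15,"yaw":0,"fingers":1},
    {"dx":0,"dy":0,"dz":0.05,"yaw":0,"fingers":1},
    {"dx":0,"dy":0,"dz":0,"yaw":0,"fingers":1}
  ],
  "squeeze": 40
}}

```text
clock: 22.5
position: [0.4276, 0.0193, 0.1283]
tool_rot: [3.141, -0.002, 3.079]
force: [0.9, 0.5, 1.2]
grip_width: -0.0003
finger_force: 0.0
```

Emit:
{"name": "drive_tool", "arguments": {
  "targets": [
    {"dx":0,"dy":0,"dz":0.1,"yaw":0,"fingers":1},
    {"dx":0,"dy":0,"dz":0.1,"yaw":0,"fingers":1},
    {"dx":0.02,"dy":0,"dz":0.06,"yaw":0,"fingers":1},
    {"dx":0.02,"dy":0,"dz":0.06,"yaw":0,"fingers":1},
    {"dx":0.02,"dy":0,"dz":0.06,"yaw":0,"fingers":1},
    {"dx":0.015,"dy":0,"dz":0.06,"yaw":0,"fingers":1},
    {"dx":0.01,"dy":0,"dz":0.06,"yaw":0,"fingers":1},
    {"dx":0.01,"dy":0,"dz":0.06,"yaw":0,"fingers":1},
    {"dx":0,"dy":0,"dz":0,"yaw":0,"fingers":1}
  ]
}}

```text
clock: 23.4
position: [0.4184, 0.0198, 0.0725]
tool_rot: [-3.141, -0.001, 3.079]
force: [-5.0, -0.3, 13.3]
grip_width: 0.0
finger_force: 6.0
```

Emit:
{"name": "drive_tool", "arguments": {
  "targets": [
    {"dx":0.005,"dy":0,"dz":0.05,"yaw":0,"fingers":1},
    {"dx":0,"dy":0,"dz":0.05,"yaw":0,"fingers":1},
    {"dx":0,"dy":0,"dz":0.04,"yaw":0,"fingers":1},
    {"dx":0,"dy":0,"dz":0.015,"yaw":0,"fingers":1},
    {"dx":0,"dy":0,"dz":0,"yaw":0,"fingers":1}
  ]
}}

```text
clock: 23.9
position: [0.4174, 0.0197, 0.0571]
tool_rot: [-3.141, -0.002, 3.079]
force: [-9.4, 0.9, 13.1]
grip_width: 0.0001
finger_force: 6.7
```

Emit:
{"name": "drive_tool", "arguments": {
  "targets": [
    {"dx":0.02,"dy":0,"dz":0.01,"yaw":0,"fingers":1},
    {"dx":0.01,"dy":0,"dz":0.01,"yaw":0,"fingers":1},
    {"dx":0,"dy":0,"dz":0,"yaw":0,"fingers":1}
  ]
}}

```text
clock: 24.2
position: [0.4171, 0.0199, 0.0562]
tool_rot: [-3.142, 0.003, 3.078]
force: [1.9, -3.4, 25.2]
grip_width: -0.0002
finger_force: 12.6
```

Emit:
{"name": "drive_tool", "arguments": {
  "targets": [
    {"dx":0,"dy":0,"dz":-0.02,"yaw":0,"fingers":1},
    {"dx":-0.01,"dy":0,"dz":-0.06,"yaw":0,"fingers":1},
    {"dx":-0.01,"dy":0,"dz":-0.06,"yaw":0,"fingers":1},
    {"dx":-0.02,"dy":0,"dz":-0.08,"yaw":0,"fingers":1},
    {"dx":-0.02,"dy":0,"dz":-0.08,"yaw":0,"fingers":1},
    {"dx":-0.02,"dy":0,"dz":-0.1,"yaw":0,"fingers":1},
    {"dx":-0.02,"dy":0,"dz":-0.1,"yaw":0,"fingers":1},
    {"dx":0,"dy":0,"dz":-0.15,"yaw":0,"fingers":1},
    {"dx":0,"dy":0,"dz":-0.15,"yaw":0,"fingers":1},
    {"dx":0,"dy":0,"dz":-0.1,"yaw":0,"fingers":1},
    {"dx":0,"dy":0,"dz":0,"yaw":0,"fingers":1},
    {"dx":0,"dy":0,"dz":0,"yaw":0,"fingers":1},
    {"dx":0,"dy":0,"dz":0,"yaw":0,"fingers":1},
    {"dx":0,"dy":0,"dz":0,"yaw":0,"fingers":1}
  ]
}}

```text
clock: 25.6
position: [0.4253, 0.0193, 0.145]
tool_rot: [3.142, -0.001, 3.079]
force: [-0.8, -0.5, 0.4]
grip_width: -0.0
finger_force: 0.0
```

```bash
python3 - <<'E'
from h import *
st=readout.observe(); print(st["position"],st["tool_rot"],st["clock"],st["force"])
w=grab_frame("wrist"); s=grab_frame("scene"); cv2.imwrite("w10.png",w); cv2.imwrite("s10.png",s)
g=cv2.cvtColor(w,cv2.COLOR_BGR2GRAY); c=cam("wrist",st)
P=[.5367,.0122]; y=-.063
J=lambda x,yy,z: proj(c,[P[0]+x*np.cos(y)-yy*np.sin(y),P[1]+x*np.sin(y)+yy*np.cos(y),z]).round(1)
print("pad up",J(-.106,0,.099),"ends",J(-.124,0,.109),J(-.0876,0,.089),"down",J(-.12,0,.057),"plate rear",J(-.135,.035,.008),J(-.135,-.035,.008),"clevis",J(-.03,0,.05))
for u in (323,): print([int(x) for x in g[0:480:4,u]])
for r in (40,100,160,): print(r,g[r,200:460:4].tolist())
# scene: compare around press/jack w/ pre-pump picture s9
a=cv2.imread("s9.png"); d=cv2.absdiff(a,s).max(2)>40; print("diff board region",d[270:410,215:345].sum(), "wells",d[175:280,100:225].sum())
print("tab edge boss",cv2.cvtColor(a,6)[277,285:322],cv2.cvtColor(s,6)[277,285:322])
E
```

```text
[0.42530824 0.01929081 0.14501335] [ 3.14150256e+00 -9.05794996e-04  3.07858885e+00] 25.6 [-0.77256251 -0.49925866  0.38373869]
pad up [325.3 271.6] ends [325.6 244.8] [325.1 295.5] down [324.7 223.8] plate rear [373.  185.4] [275.5 185.4] clevis [324.4 346.3]
[152, 156, 160, 160, 158, 159, 156, 151, 151, 156, 157, 158, 160, 157, 152, 153, 156, 154, 152, 157, 157, 154, 153, 154, 154, 158, 157, 158, 160, 157, 158, 155, 156, 157, 159, 159, 157, 153, 150, 152, 167, 164, 162, 154, 153, 157, 145, 53, 57, 57, 57, 57, 56, 56, 56, 56, 56, 46, 16, 17, 18, 20, 21, 19, 20, 21, 20, 20, 19, 19, 20, 12, 11, 13, 10, 11, 10, 11, 12, 10, 8, 11, 12, 15, 15, 15, 14, 14, 14, 15, 14, 16, 17, 14, 14, 14, 16, 14, 94, 97, 96, 97, 96, 98, 98, 98, 94, 12, 11, 11, 11, 11, 12, 13, 13, 10, 11, 11, 13, 13]
40 [155, 160, 160, 166, 164, 157, 156, 160, 159, 159, 157, 158, 158, 157, 155, 155, 163, 155, 149, 155, 156, 155, 154, 157, 152, 154, 156, 159, 157, 158, 160, 156, 158, 154, 160, 158, 154, 158, 154, 154, 152, 153, 150, 148, 149, 151, 154, 156, 157, 157, 154, 154, 157, 153, 153, 150, 151, 149, 153, 149, 150, 152
[... 325 characters left out ...]
, 150, 149, 151, 152]
160 [159, 156, 157, 159, 158, 152, 157, 160, 159, 162, 163, 161, 153, 159, 157, 157, 159, 156, 159, 156, 154, 160, 163, 158, 156, 155, 161, 158, 153, 154, 163, 166, 162, 158, 156, 156, 150, 155, 157, 156, 154, 154, 156, 155, 150, 155, 155, 160, 152, 149, 159, 153, 150, 154, 147, 147, 149, 150, 155, 157, 151, 157, 153, 152, 153]
diff board region 0 wells 5420
tab edge boss [147 146 148 151 149 148 153 107 109 122 123 123  83  63  70  65  61  62
  61  63  58  62  53 110 126 124 124 125 126 125 132 119  75  56  61  63
  60] [145 145 148 148 147 147 151 105 106 122 122 124  83  64  67  61  61  61
  59  61  59  59  53 112 124 122 124 124 124 124 130 117  73  55  61  60
  60]
```

The board is back down exactly where it was, the handle is up and the jack hasn't moved (plate rear at row 186, 185.4 predicted). Second stroke now.

Emit:
{"name": "drive_tool", "arguments": {
  "targets": [
    {"dx":0,"dy":0,"dz":0.2,"yaw":0,"fingers":1},
    {"dx":0,"dy":0,"dz":0.15,"yaw":0,"fingers":1},
    {"dx":0.02,"dy":0,"dz":0.07,"yaw":0,"fingers":1},
    {"dx":0.02,"dy":0,"dz":0.06,"yaw":0,"fingers":1},
    {"dx":0.02,"dy":0,"dz":0.06,"yaw":0,"fingers":1},
    {"dx":0.02,"dy":0,"dz":0.06,"yaw":0,"fingers":1},
    {"dx":0.015,"dy":0,"dz":0.06,"yaw":0,"fingers":1},
    {"dx":0.015,"dy":0,"dz":0.06,"yaw":0,"fingers":1},
    {"dx":0.01,"dy":0,"dz":0.06,"yaw":0,"fingers":1},
    {"dx":0.005,"dy":0,"dz":0.06,"yaw":0,"fingers":1},
    {"dx":0,"dy":0,"dz":0.03,"yaw":0,"fingers":1},
    {"dx":0,"dy":0,"dz":0,"yaw":0,"fingers":1}
  ]
}}

```text
clock: 26.9
position: [0.412, 0.0201, 0.0582]
tool_rot: [-3.141, -0.002, 3.079]
force: [-8.9, 2.0, 12.6]
grip_width: -0.0002
finger_force: 6.1
```

Emit:
{"name": "drive_tool", "arguments": {
  "targets": [
    {"dx":0.015,"dy":0,"dz":0.012,"yaw":0,"fingers":1},
    {"dx":0.01,"dy":0,"dz":0.012,"yaw":0,"fingers":1},
    {"dx":0,"dy":0,"dz":0.008,"yaw":0,"fingers":1},
    {"dx":0,"dy":0,"dz":0,"yaw":0,"fingers":1}
  ]
}}

```text
clock: 27.3
position: [0.4117, 0.0203, 0.056]
tool_rot: [-3.141, 0.003, 3.078]
force: [-0.2, -2.8, 26.5]
grip_width: -0.0002
finger_force: 12.8
```

Emit:
{"name": "drive_tool", "arguments": {
  "targets": [
    {"dx":0,"dy":0,"dz":0,"yaw":0,"fingers":1},
    {"dx":0,"dy":0,"dz":0,"yaw":0,"fingers":1},
    {"dx":0,"dy":0,"dz":0,"yaw":0,"fingers":1}
  ]
}}

```text
clock: 27.6
position: [0.4116, 0.0203, 0.0561]
tool_rot: [-3.141, 0.003, 3.078]
force: [-0.1, -0.9, 24.1]
grip_width: 0.0001
finger_force: 12.3
```

```bash
python3 - <<'E'
from h import *
s=grab_frame("scene"); st=readout.observe(); print(st["position"],st["force"],st["clock"])
g=cv2.cvtColor(s,6); c=cam("scene"); a=cv2.cvtColor(cv2.imread("s10.png"),6)
k=np.zeros(g.shape,np.uint8); 
for n,z in (("down",.075),("raised 17mm",.092)): print(n,proj(c,[.612,.0085,z]))
def boss(i):
    m=np.zeros(i.shape,np.uint8); m[262:286,292:316]=(i[262:286,292:316]<90); _,l,q,ce=cv2.connectedComponentsWithStats(m,connectivity=4); j=1+q[1:,4].argmax(); return q[j].tolist(),ce[j]
print(boss(a),boss(g))
E
```

```text
[0.41167893 0.02025365 0.05609466] [-0.43416184 -2.48875385 23.85085913] 27.65
down [302.18615447 276.40780981]
raised 17mm [301.88770081 272.23206974]
([292, 262, 24, 10, 194], array([303.97938144, 265.83505155])) ([292, 262, 24, 10, 115], array([304.53043478, 264.4       ]))
```

```bash
python3 - <<'E'
from h import *
from workcell import workorder
g=cv2.cvtColor(grab_frame("scene"),6); a=cv2.cvtColor(cv2.imread("s10.png"),6)
print(a[262:290,303].tolist()); print(g[262:290,303].tolist())
d=int(np.argmax(np.correlate(g[255:290,303].astype(float)<90,a[270:284,303].astype(float)<90,"valid")))+255-270; print("boss row shift",d)
st=readout.observe(); print(st["force"],st["position"])
if d<=-2: print(workorder.job_done())
E
```

```text
[46, 43, 46, 44, 45, 43, 37, 34, 135, 126, 127, 73, 54, 57, 60, 59, 61, 61, 37, 86, 124, 123, 120, 119, 118, 102, 126, 121]
[42, 43, 39, 59, 134, 125, 128, 73, 54, 61, 61, 59, 61, 64, 50, 47, 132, 122, 122, 120, 119, 117, 110, 130, 121, 119, 121, 119]
boss row shift -15
[-0.90067721 -2.17183845 24.4014369 ] [0.4116443  0.02024613 0.05609039]
the job is handed in; nothing more can be done
None
```

The job is handed in: the weight was lowered into the mid well, the jack stands under the lift point within about 1 mm, and I pumped it once. I'm now holding the handle at its stop with about 24 N, which keeps the board up by roughly the expected 17 mm (its mark sits 4 pixel rows higher in the scene view; my script's printed shift of -15 was a mismatch).

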